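# Open the bar tester and load a bar

### The job

Load the bar tester: first lift its counterweighted cover arm over its balance point and ease it back, without letting it slam, until it rests open by itself. Then take the metal bar out of its rack, lay it on the low wooden stand and let go of it, take it again by one end, and lower it without dropping it into the tester's channel so that it lies flat on the channel floor and sticks out about equally on both sides. Leave the other apparatus undisturbed.

Things in the scene. Friction and masses are not known exactly. Their poses are not given: they have to be found in the camera images.
- tester: bar tester, fixed: white base plate 260 x 170 x 12 mm, reaching from x = -115 mm to +145 mm. Origin on the table under the middle of its measuring channel, which runs along the tester's y; z up. Two pivot posts 118 mm high stand at x = +85 mm, y = +-36 mm. A cover arm hinged between them lies forward (-x) over the channel when closed
- channel_seat (a point): where the bar's centre comes to lie: mid-channel, 9 mm above the channel floor, 54 mm above the table; axes as the tester's, bar along y. The channel: a black block 46 x 66 mm (x, y), its top, the floor, 45 mm above the table; two aluminium walls 10 mm thick, 66 mm long, tops at 90 mm, 26 mm apart; open at both ends
- cover_arm (a joint): cover arm angle (rad): 0 closed and level, grows as its front is lifted up and back, stop at 1.75, a little past upright. It falls shut below a balance point that varies, hidden, between 0.5 and 1.1, and open above it. It swings freely; about 1 N at the rod lifts it. Faster than 4 rad/s counts as slammed
- hinge_mid (a point): middle of the cover arm's hinge line, 102 mm above the table, along the tester's y; does not move. On the arm: a cover plate 50 mm along the arm by 80 mm along y, centred 85 mm from the hinge line; a steel counterweight, 40 mm thick and 50 mm wide, close behind and above the hinge (arm closed)
- rod_mid (a point): middle of the black round grip rod across the cover arm's front end, 170 mm from the hinge line and level with it when closed; moves with the arm. Rod 14 mm thick, 110 mm long along the tester's y, sticking out 45 mm either side of the 20 mm wide arm: it can be pinched there from above and turns between the fingers as the arm swings
- bar: plain metal bar, 180 x 18 x 18 mm, 0.1 to 0.2 kg, origin at its centre, long axis x. It starts lying in the rack
- rack: grey plastic rack, fixed, 214 x 60 mm, long along x, origin under its centre. The bar lies along its x, underside 45 mm above the table, both ends in pockets (28 mm wide, closed at the far ends, walls 85 mm high); only the middle 72 mm of the bar can be gripped; there the rack is just 12 mm high
- stand: low wooden stand, fixed, 110 x 80 mm, origin under its centre. Two rails 14 mm wide at x = +-36 mm run along y, tops 45 mm above the table, with an 8 mm high lip at either end (68 mm apart). The bar is laid across both rails, along the stand's x; the rest of the stand is 12 mm high
- stand_top (a point): on the stand's axis, level with the rail tops; axes as the stand's
- brass_weight: bystander: brass laboratory weight, 32 mm across and 42 mm high, standing on the back corner of the tester's base, origin under its centre
- tuning_fork: bystander: steel tuning fork upright on a wooden sound box 75 x 55 x 45 mm, 153 mm high in all, origin under its centre
- cart: bystander: small black four-wheeled cart, 90 mm long and 46 mm high, origin under its centre
- friction_block: bystander: wooden block 80 x 40 x 30 mm with a brass bead on one end, origin under its centre
- beaker: bystander: glass beaker 64 mm across and 80 mm high, origin under its centre
- ball_stand: bystander: steel ball 44 mm across on a stick on a black foot, 98 mm high, origin under its centre
There are look-alikes about, which are no part of the job. What is shaped like the stand but green or purple is not meant.

How it is judged:
By the outcome, as a careful person would: the job done as asked, in the order asked, and still so for the second after the job is handed in, with the robot touching nothing.
It also fails if it takes over 72 s, if anything falls off the work surface, if the arm or the gripper's body presses on something with over 40 N, if the wrist force passes 120 N, or if a joint passes its speed limit or range.

### The arm

A 6-joint arm with a two-finger parallel gripper is mounted at the origin on the work surface. World frame = base frame: x ahead of the robot, y to its left, z up, the work surface at z = 0. Lengths are in m, angles in rad, forces in N, time in s.
With the tool pointing down it reaches from about 0.35 to 0.925 m from the base axis. Payload 6.4 kg.
Tool frame: the origin (TCP) lies midway between the tips of the shut fingers; the grasp point (between the pads) lies 19 mm behind it; z points along the fingers, y is the line along which they close (so a half turn about z gives the same grasp; the last joint's range is limited). The gripper opens to 85 mm and grips with 20 to 120 N. Pads are 22 mm wide; open, the fingers measure 114 mm over their backs; the gripper's body (76 mm by 85 mm) begins 54 mm behind the grasp point. The pads swing forward as they close: fully open they stand 13 mm farther back than shut.
Start: joints at [-1.343, 0.245, 1.558, -0, 1.339, -0.174], TCP at [0.254, -0.598, 0.231] pointing down, gripper open.
Joint ranges: [-3.13, 3.13], [-1.02, 2.26], [0.13, 2.54], [-0.95, 4.09], [0.21, 2.88], [-2.74, 2.74]. Speed limits (rad/s): [2.57, 2.57, 3.14, 3.14, 3.14, 3.14].

### API

Orientations are given as a rotation vector (axis times angle).
In Python, from bench import readout, cams, order gives the robot as it stands. The module is installed in compiled form; this text tells all that it offers.
- The arm moves only by the tool jog_arm, never from a script. Its argument "increments" is one flat list of numbers, 6 for each row, row after row: the shift along the tool's x, y, z in units of 2.5 cm (1.0 is 2.5 cm), then the turn, a rotation vector about the tool's x, y, z in units of 0.08 rad (1.0 is 0.08 rad). In form: [tx, ty, tz, ax, ay, az, tx, ty, tz, ax, ay, az, ...]. A call has exactly 8 rows; each row shifts and turns the commanded pose from where the row before left it, along the tool's axes as they then stand; what a row does not reach is not made up. A row lasts 1/10 s, in which the tool goes at most 50 mm and 8.59 degrees, less where a joint would pass 70% of its speed; a pose out of reach is approached as far as the arm can. A call with a number of a shift or a turn outside -1 to 1 is refused whole. A call with a gripper value outside its range is refused whole. "grip" is the gripper's target within -1 to 1 (shut at 1, half-way at 0, fully open at -1), set as the call begins (left out, the last holds). The fingers move at their own pace and stop on an object; "newtons" is the grip in N (left out, the last holds). Time passes only in rows, so rows that do not move let the fingers close, or fill a call up. It gives the time, the measured TCP pose, the force, the opening and the grip force at its end, in the units of the state.
- readout.sense(): the state, without advancing time (a new reading comes with each control period).
- cams.grab_frame(name): name is "scene" or "side" or "wrist"; returns a dict with "img" (400x640x3 uint8, blue, green, red), "intrinsics" (3x3 intrinsics, pixels), "pose" (4x4, takes a point from camera to world coordinates). Camera axes: x right, y down, z forward; pixel columns grow to the right and rows downward; lengths in m; the calibration is good to about 2 mm. A picture is of the moment at which its call begins. There is no depth.
- order.close_job(): hands the job in; it is judged then, once.
Trained networks look in the newest picture that a camera, given by its name, has taken for a name from the list of things; names that differ only in an ending like _2 or _b are one class to them, and where a whole thing is asked for, a point or a joint stands for the part that bears it (a point fixed in the world has none). Each returns a list of dicts, best first, with "conf" (0 to 1); they miss things now and then, are a little off and sometimes report something else, mostly with a low value. They report only what shows in the picture. A call takes as long as a camera call. They do not tell look-alikes from the thing itself.
- cams.spot_in(camera, query): "rect" ([left, top, right, bottom] in pixels, round what is visible of it).
- cams.masks_of(camera, query): "pixels" (400x640 bool, what is visible of it) and "rect" ([left, top, right, bottom] in pixels, round what is visible of it).
- cams.pinpoint(camera, query): "location" ([column, row] in pixels: a listed point, or the origin of a listed thing).
The state is a dict: "time_s": time; "joints": joint angles; "qvel": joint speeds; "effort": joint torques, N m; "ee_pos": TCP position; "ee_rot": TCP orientation; "force": force on the tool from outside, world axes, zero at the start; "ft_torque": the same for the moment, N m; "width": finger opening in m; "grip_force": force on a finger pad.
Only numpy, scipy, OpenCV 4.12 (cv2) and the standard library are available. Lean on these libraries where they do the work, as an engineer would, in place of code of your own. Each camera call takes 0.05 s, during which the arm holds its last target. There are 200 camera calls.

## Working session

There is one attempt and no reset: what is moved stays moved. The work goes in short steps, Python scripts to look and compute and a tool call to move; the robot and the scene stay as the last step left them, time stands still between calls to the robot, and variables do not carry over. Pictures are saved under pics/ and viewed, at most 10 in all, crops included, and the job is handed in when it is done.

Besides the shell and the picture viewer there is one more tool, called after "Request:" by a JSON object that holds its "name" and its "arguments". jog_arm: Moves the arm, as the interface text tells. Its arguments: {"type":"object","properties":{"increments":{"type":"array","items":{"type":"number","minimum":-1,"maximum":1}},"grip":{"type":"number"},"newtons":{"type":"number"}},"required":["increments"]}

```bash
mkdir -p pics; cat > h.py <<'E'
import numpy as np, cv2
from bench import readout, cams, order
from scipy.spatial.transform import Rotation as R
def ray(f,px):
    K=np.array(f["intrinsics"]);T=np.array(f["pose"])
    d=T[:3,:3]@np.linalg.solve(K,[px[0],px[1],1.]);return T[:3,3],d/np.linalg.norm(d)
def at_z(f,px,z):
    o,d=ray(f,px);return o+d*(z-o[2])/d[2]
def proj(f,p):
    K=np.array(f["intrinsics"]);T=np.array(f["pose"])
    c=T[:3,:3].T@(np.array(p)-T[:3,3]);u=K@c;return u[:2]/u[2]
E
python3 - <<'E'
from h import *
np.set_printoptions(precision=3,suppress=True)
print(readout.sense())
for c in ["scene","side"]:
    f=cams.grab_frame(c);cv2.imwrite(f"pics/{c}0.png",f["img"])
    print(c,f["pose"][:3,3])
    for q,z in [("tester",0),("channel_seat",.054),("hinge_mid",.102),("rod_mid",.102),("bar",.054),("rack",0),("stand",0),("stand_top",.045),("brass_weight",.012),("tuning_fork",0),("cart",0),("friction_block",0),("beaker",0),("ball_stand",0)]:
        for r in cams.pinpoint(c,q)[:3]:
            print(q,np.round(r["location"]),round(r["conf"],2),at_z(f,r["location"],z)[:2])
E
```

```text
{'time_s': 0.0, 'joints': array([-1.343,  0.246,  1.559, -0.   ,  1.339, -0.174]), 'qvel': array([ 0.001, -0.001,  0.   ,  0.002,  0.001, -0.   ]), 'effort': array([  0.001, -42.951, -32.612,  -0.   ,   0.005,  -0.   ]), 'ee_pos': array([ 0.254, -0.598,  0.23 ]), 'ee_rot': array([-3.076, -0.626,  0.   ]), 'force': array([0.653, 0.14 , 0.223]), 'ft_torque': array([ 0.052, -0.029,  0.057]), 'grip_force': 0.0, 'width': 0.0856252317084126}
scene [ 1.436 -0.543  0.802]
tester [338. 216.] 0.82 [ 0.516 -0.002]
channel_seat [340. 205.] 0.85 [ 0.532 -0.007]
channel_seat [359. 178.] 0.75 [0.425 0.129]
channel_seat [193. 271.] 0.27 [ 0.615 -0.479]
hinge_mid [354. 208.] 0.69 [ 0.62  -0.011]
rod_mid [329. 182.] 0.84 [ 0.465 -0.008]
bar [417. 173.] 0.56 [0.487 0.326]
rack [374. 236.] 0.25 [0.656 0.043]
stand [190. 239.] 0.97 [ 0.414 -0.449]
stand [263. 244.] 0.92 [ 0.536 -0.264]
stand [266. 297.] 0.65 [ 0.732 -0.333]
stand_top [264. 286.] 0.95 [ 0.735 -0.336]
stand_top [262. 235.] 0.83 [ 0.547 -0.268]
stand_top [196. 224.] 0.69 [ 0.413 -0.424]
brass_weight [374. 235.] 0.47 [0.662 0.039]
brass_weig
[... 714 characters left out ...]
5 [ 0.45  -0.013]
rod_mid [312. 362.] 0.34 [0.494 0.37 ]
bar [312. 347.] 0.65 [0.509 0.311]
rack [312. 360.] 0.55 [0.511 0.307]
rack [400. 205.] 0.25 [ 0.366 -0.194]
stand [340. 182.] 0.77 [ 0.545 -0.268]
stand [387. 159.] 0.71 [ 0.417 -0.408]
stand [279. 166.] 0.6 [ 0.74  -0.323]
stand_top [281. 154.] 0.81 [ 0.73  -0.319]
stand_top [388. 139.] 0.79 [ 0.423 -0.451]
stand_top [339. 170.] 0.71 [ 0.546 -0.267]
brass_weight [270. 247.] 0.5 [0.67  0.031]
tuning_fork [219. 274.] 0.86 [0.769 0.126]
cart [400. 204.] 0.96 [ 0.368 -0.195]
cart [312. 348.] 0.18 [0.517 0.279]
friction_block [389. 312.] 0.81 [0.371 0.166]
beaker [242. 187.] 0.82 [ 0.82  -0.202]
ball_stand [344. 144.] 0.53 [ 0.563 -0.477]
```

View pics/scene0.png

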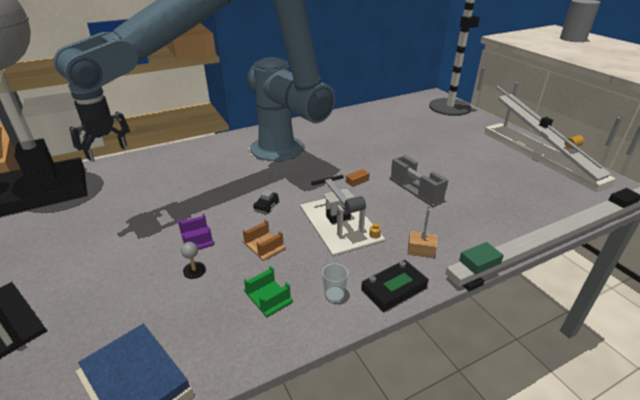

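View pics/side0.png

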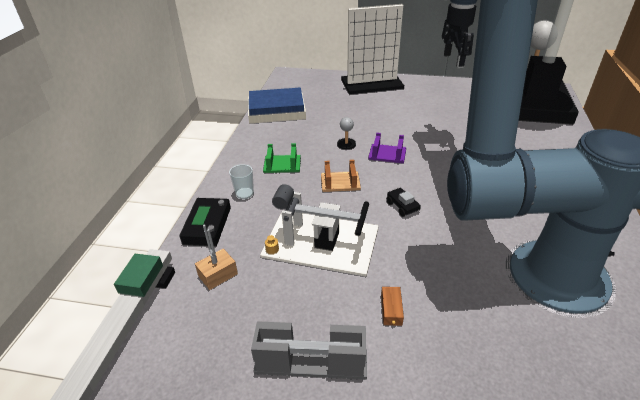

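Scene: the tester is near the middle (340,215 in the scene view), with the grey rack to its right. The wooden stand is at scene (263,243) and side (340,180), and the green and purple ones are look-alikes. I'll move above the tester for a wrist look.

Request:
{"name": "jog_arm", "arguments": {"increments": [0.7,-0.78,-0.25,0,0,0,0.7,-0.78,-0.25,0,0,0,0.7,-0.78,-0.25,0,0,0,0.7,-0.78,-0.25,0,0,0,0.7,-0.78,-0.25,0,0,0,0.7,-0.78,-0.25,0,0,0,0.7,-0.78,-0.25,0,0,0,0.7,-0.78,-0.25,0,0,0]}}

```text
time_s: 2.3
ee_pos: [0.3223, -0.3989, 0.2817]
ee_rot: [3.078, 0.627, 0.0]
force: [0.5, 0.4, 0.2]
width: 0.0854
grip_force: 0.0
```

Request:
{"name": "jog_arm", "arguments": {"increments": [0.7,-0.78,-0.25,0,0,0,0.7,-0.78,-0.25,0,0,0,0.7,-0.78,-0.25,0,0,0,0.7,-0.78,-0.25,0,0,0,0.7,-0.78,-0.25,0,0,0,0.7,-0.78,-0.25,0,0,0,0.7,-0.78,-0.25,0,0,0,0.7,-0.78,-0.25,0,0,0]}}

```text
time_s: 3.1
ee_pos: [0.3901, -0.2005, 0.3317]
ee_rot: [3.078, 0.627, 0.001]
force: [0.6, -0.6, 1.0]
width: 0.0852
grip_force: 0.0
```

Request:
{"name": "jog_arm", "arguments": {"increments": [0.7,-0.78,-0.25,0,0,-1,0.63,-0.83,-0.25,0,0,-1,0.55,-0.88,-0.25,0,0,-1,0.5,-0.9,-0.25,0,0,-1,0,0,0,0,0,-1,0,0,0,0,0,-1,0,0,0,0,0,-1,0,0,0,0,0,-1]}}

```text
time_s: 3.9
ee_pos: [0.3991, -0.0995, 0.3565]
ee_rot: [2.722, 1.568, 0.0]
force: [-0.5, -0.1, -0.4]
width: 0.0851
grip_force: 0.0
```

Request:
{"name": "jog_arm", "arguments": {"increments": [0,0,0,0,0,-1,0,0,0,0,0,-1,0,0,0,0,0,-1,0,0,0,0,0,-1,0,0,0,0,0,-1,0,0,0,0,0,-1,0,0,0,0,0,-0.6,0,0,0,0,0,0]}}

```text
time_s: 4.7
ee_pos: [0.3991, -0.0997, 0.3564]
ee_rot: [2.222, 2.22, 0.0]
force: [-0.5, -0.3, 0.3]
width: 0.0854
grip_force: 0.0
```

```bash
python3 - <<'E'
from h import *
np.set_printoptions(precision=3,suppress=True)
s=readout.sense();print(s["ee_pos"],R.from_rotvec(s["ee_rot"]).as_matrix())
c="wrist"
f=cams.grab_frame(c);cv2.imwrite(f"pics/{c}1.png",f["img"])
print(f["pose"])
for q,z in [("tester",0),("channel_seat",.054),("hinge_mid",.102),("rod_mid",.102),("stand_top",.045),("bar",.054),("brass_weight",.012)]:
    for r in cams.pinpoint(c,q)[:2]:
        print(q,np.round(r["location"]),round(r["conf"],2),at_z(f,r["location"],z)[:2])
E
```

```text
[ 0.399 -0.1    0.356] [[ 0.001  1.     0.   ]
 [ 1.    -0.001 -0.   ]
 [-0.     0.    -1.   ]]
[[ 1.    -0.002  0.     0.4  ]
 [-0.001 -0.953 -0.302 -0.021]
 [ 0.001  0.302 -0.953  0.499]
 [ 0.     0.     0.     1.   ]]
tester [432.  80.] 0.93 [ 0.545 -0.013]
channel_seat [443.  79.] 0.58 [ 0.542 -0.013]
hinge_mid [529.  84.] 0.62 [ 0.623 -0.019]
rod_mid [379.  72.] 0.76 [ 0.456 -0.006]
stand_top [548. 294.] 0.93 [ 0.737 -0.326]
stand_top [428. 257.] 0.82 [ 0.547 -0.262]
brass_weight [531.  38.] 0.9 [0.665 0.039]
```

View pics/wrist1.png

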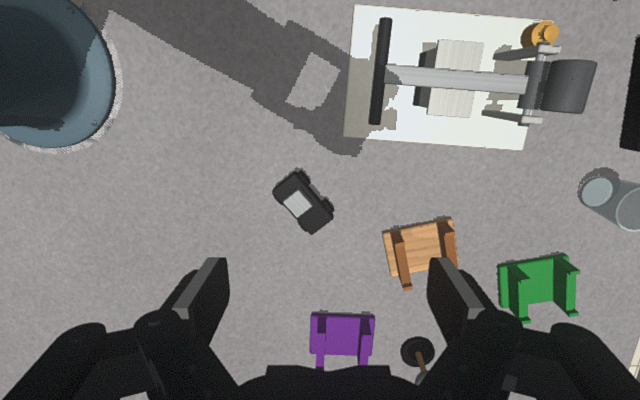

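```bash
python3 - <<'E'
from h import *
np.set_printoptions(precision=4,suppress=True)
f=cams.grab_frame("wrist")
def P(px,z): return at_z(f,px,z)
def a(p,q): d=q-p; return np.degrees(np.arctan2(d[1],d[0])),np.linalg.norm(d)
tl,bl,br=P((356,4),.012),P((345,136),.012),P((523,150),.012)
print(tl,bl,br,"edges",a(bl,tl),a(bl,br))
r1,r2=P((386,17),.107),P((376,124),.107);print("rod",r1,r2,a(r2,r1),(r1+r2)/2)
m=cams.masks_of("wrist","stand")
for k in m: print(k["rect"],k["conf"])
cr=cv2.resize(f["img"][200:310,370:590],None,fx=3.6,fy=3.6,interpolation=cv2.INTER_CUBIC)
g=cams.grab_frame("side");cr2=cv2.resize(g["img"][320:385,240:380],None,fx=3.6*220/140,fy=3.6*220/140,interpolation=cv2.INTER_CUBIC)[:200]
c2=cv2.resize(g["img"][310:385,230:390],(792,371),interpolation=cv2.INTER_CUBIC)
cv2.imwrite("pics/crop1.png",cv2.resize(np.vstack([cr,c2]),(792,600)) if False else cr);cv2.imwrite("pics/crop2.png",c2)
E
```

```text
[0.4361 0.0782 0.012 ] [ 0.4244 -0.0884  0.012 ] [ 0.6799 -0.1088  0.012 ] edges (np.float64(85.99000876435021), np.float64(0.16698288512542495)) (np.float64(-4.561999211357555), np.float64(0.2562670488098867))
rod [0.4603 0.0468 0.107 ] [ 0.4544 -0.0619  0.107 ] (np.float64(86.91442008562151), np.float64(0.10884618974313395)) [ 0.4574 -0.0075  0.107 ]
[497.0, 254.6, 579.8, 321.8] 0.87
[311.4, 310.7, 377.6, 370.0] 0.81
[380.5, 218.4, 457.9, 289.5] 0.6
[340.7, 5.8, 595.7, 147.7] 0.17
```

View pics/crop1.png

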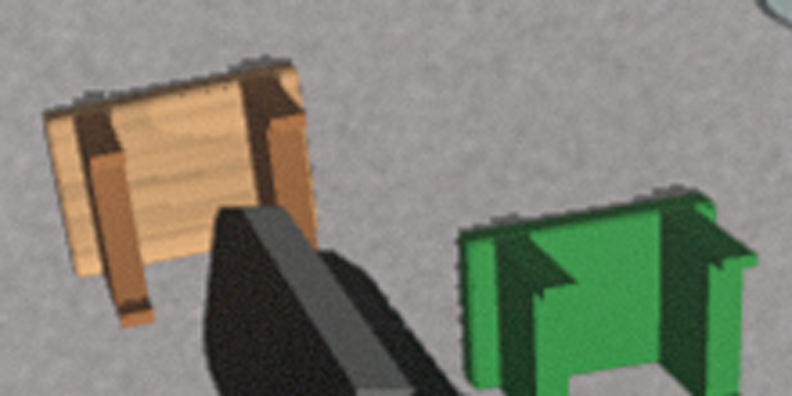

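Crop: the wooden stand is turned about 10°, with plate corners at crop (45,115), (292,68) and (78,275). The open arm should be handled first, so I'll compute the stand pose and the rod approach.

```bash
cat >> h.py <<'E'
def cur(): 
    s=readout.sense();return np.array(s["ee_pos"]),R.from_rotvec(s["ee_rot"])
def to(p,rot=None):
    e,r=cur();d=r.inv().apply(np.array(p)-e)/.025
    print("tool shift units",np.round(d,2),"turn units",None if rot is None else np.round((r.inv()*rot).as_rotvec()/.08,2))
def down(yaw): # yaw (deg) of tool y axis in world
    y=np.radians(yaw);Y=np.array([np.cos(y),np.sin(y),0]);Z=np.array([0,0,-1.]);return R.from_matrix(np.c_[np.cross(Y,Z),Y,Z])
E
python3 - <<'E'
from h import *
np.set_printoptions(precision=4,suppress=True)
f=cams.grab_frame("wrist")
P=lambda x,y,z=.012: at_z(f,(370+x/3.6,200+y/3.6),z)
tl,tr,bl,bm=P(47,118),P(292,70),P(78,275),P(215,250)
for n,a,b in [("top",tl,tr),("bot",bl,bm),("left",bl,tl)]:
    d=b-a;print(n,a,b,np.degrees(np.arctan2(d[1],d[0])),np.linalg.norm(d))
for c in("side","scene"):
    g=cams.grab_frame(c)
    for q,z in(("stand",0),("stand_top",.045)):
        for r in cams.pinpoint(c,q):print(c,q,at_z(g,r["location"],z)[:2])
# rod grasp: 32 mm toward -y of rod, tcp 19mm lower than rod centre
y=np.radians(-4);t=np.array([-np.sin(y),np.cos(y)])
p=np.array([.458,-.0075])-.032*t;print(p)
to([*p,.20],down(-4));to([*p,.083],down(-4))
E
```

```text
top [ 0.4854 -0.2374  0.012 ] [ 0.5883 -0.2155  0.012 ] 12.052992204949044 0.10524832682143166
bot [ 0.5029 -0.314   0.012 ] [ 0.5632 -0.3015  0.012 ] 11.733440334974086 0.06162653017794831
left [ 0.5029 -0.314   0.012 ] [ 0.4854 -0.2374  0.012 ] 102.89358991481434 0.0785781801657184
side stand [ 0.5391 -0.249 ]
side stand [ 0.7306 -0.3203]
side stand [ 0.4101 -0.4179]
side stand_top [ 0.42   -0.4624]
side stand_top [ 0.5395 -0.2665]
side stand_top [ 0.7283 -0.3296]
side stand_top [0.7415 0.1712]
scene stand [ 0.5275 -0.2668]
scene stand [ 0.7316 -0.3332]
scene stand [ 0.4079 -0.4382]
scene stand_top [ 0.5489 -0.2617]
scene stand_top [ 0.7273 -0.3259]
scene stand_top [ 0.4207 -0.4266]
[ 0.4558 -0.0394]
tool shift units [2.41 2.26 6.25] turn units [-0.    0.    0.86]
tool shift units [ 2.41  2.26 10.93] turn units [-0.    0.    0.86]
```

View pics/crop2.png

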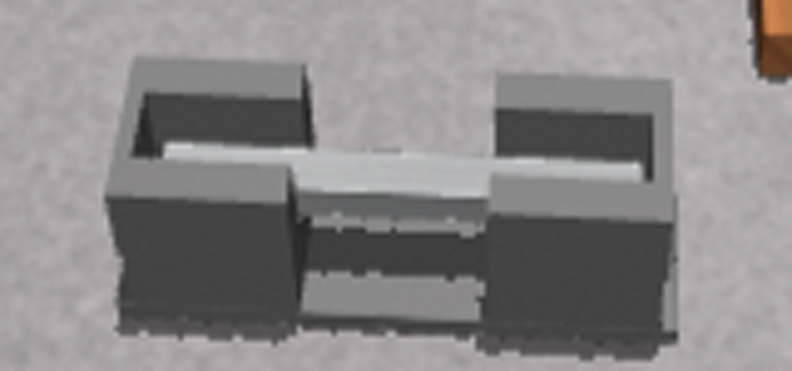

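Request:
{"name": "jog_arm", "arguments": {"increments": [0.6,0.57,1,0,0,0,0.6,0.56,1,0,0,0,0.6,0.57,1,0,0,0,0.6,0.56,1,0,0,0,0,0,1,0,0,0.86,0,0,0.6,0,0,0,0,0,0,0,0,0,0,0,0,0,0,0], "grip": 0.05, "newtons": 30}}

```text
time_s: 6.4
ee_pos: [0.4559, -0.0398, 0.2167]
ee_rot: [2.297, 2.142, 0.0]
force: [0.3, -0.2, 0.1]
width: 0.0407
grip_force: 0.0
```

```bash
python3 - <<'E'
from h import *
np.set_printoptions(precision=4,suppress=True)
f=cams.grab_frame("wrist");cv2.imwrite("pics/wrist2.png",f["img"])
for c in("wrist","side","scene"):
    g=cams.grab_frame(c)
    for r in cams.pinpoint(c,"rod_mid")[:1]:print(c,r["location"],r["conf"],at_z(g,r["location"],.102)[:2])
print(readout.sense()["width"])
y=np.radians(-4);t=np.array([-np.sin(y),np.cos(y)])
to([*(np.array([.458,-.0075])-.032*t),.083],down(-4))
E
```

```text
wrist [323.2, 150.3] 0.6 [ 0.456  -0.0078]
side [361.8, 215.6] 0.82 [ 0.4552 -0.0166]
scene [329.8, 177.9] 0.81 [0.4469 0.0042]
0.04061151006909739
tool shift units [ 0.02 -0.02  5.36] turn units [ 0.02  0.   -0.  ]
```

View pics/wrist2.png

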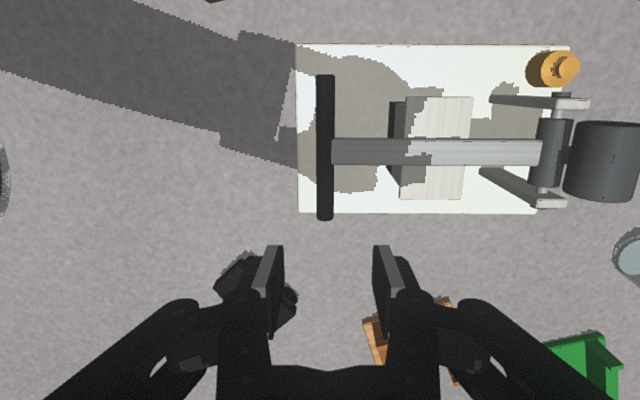

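The rod is vertical in the picture at column 325 and centred between the fingers. I'll descend and pinch.

Request:
{"name": "jog_arm", "arguments": {"increments": [0,0,0.9,0,0,0,0,0,0.9,0,0,0,0,0,0.9,0,0,0,0,0,0.9,0,0,0,0,0,0.9,0,0,0,0,0,0.85,0,0,0,0,0,0,0,0,0,0,0,0,0,0,0]}}

```text
time_s: 7.55
ee_pos: [0.4559, -0.0398, 0.083]
ee_rot: [2.298, 2.142, 0.0]
force: [0.7, 0.2, 0.9]
width: 0.0404
grip_force: 0.0
```

Request:
{"name": "jog_arm", "arguments": {"increments": [0,0,0,0,0,0,0,0,0,0,0,0,0,0,0,0,0,0,0,0,0,0,0,0,0,0,0,0,0,0,0,0,0,0,0,0,0,0,0,0,0,0,0,0,0,0,0,0], "grip": 1, "newtons": 20}}

```text
time_s: 8.35
ee_pos: [0.4535, -0.0397, 0.0835]
ee_rot: [-2.293, -2.14, 0.008]
force: [-13.7, -0.3, 11.8]
width: 0.0132
grip_force: 22.1
```

Request:
{"name": "jog_arm", "arguments": {"increments": [0,-0.08,-0.48,0,0,0,0,0.05,-0.48,0,0,0,0,0.085,-0.47,0,0,0,0,0.12,-0.47,0,0,0,0,0.15,-0.46,0,0,0,0,0.18,-0.45,0,0,0,0,0.21,-0.43,0,0,0,0,0.24,-0.42,0,0,0]}}

```text
time_s: 9.15
ee_pos: [0.4782, -0.0415, 0.1748]
ee_rot: [-2.294, -2.141, 0.007]
force: [-9.4, -3.0, 3.2]
width: 0.0131
grip_force: 20.4
```

Request:
{"name": "jog_arm", "arguments": {"increments": [0,0.22,-0.4,0,0,0,0,0.27,-0.38,0,0,0,0,0.3,-0.35,0,0,0,0,0.34,-0.33,0,0,0,0,0.37,-0.3,0,0,0,0,0.39,-0.28,0,0,0,0,0.41,-0.25,0,0,0,0,0.43,-0.22,0,0,0]}}

```text
time_s: 9.95
ee_pos: [0.5488, -0.0467, 0.239]
ee_rot: [2.296, 2.141, 0.001]
force: [-2.9, -3.1, -0.0]
width: 0.0133
grip_force: 20.1
```

Request:
{"name": "jog_arm", "arguments": {"increments": [0,0.44,-0.19,0,0,0,0,0.45,-0.16,0,0,0,0,0.46,-0.12,0,0,0,0,0.47,-0.09,0,0,0,0,0.47,-0.06,0,0,0,0,0.48,-0.02,0,0,0,0,0,0,0,0,0,0,0,0,0,0,0]}}

```text
time_s: 10.75
ee_pos: [0.6174, -0.0516, 0.254]
ee_rot: [2.296, 2.141, 0.001]
force: [0.3, -4.6, 2.6]
width: 0.0132
grip_force: 21.3
```

```bash
python3 - <<'E'
from h import *
np.set_printoptions(precision=4,suppress=True)
e,r=cur();s=readout.sense();print(e,s["force"],s["width"])
g=cams.grab_frame("side");cv2.imwrite("pics/side3.png",cv2.resize(g["img"][100:300,200:460],None,fx=3,fy=3))
y=np.radians(-4);X=np.array([np.cos(y),np.sin(y),0])
h=np.array([.628,-.0193,.102]);v=e+[0,0,.019]-h
a=v@X;print("radius",np.hypot(a,v[2]),"theta",np.arctan2(v[2],-a))
E
```

```text
[ 0.6174 -0.0516  0.254 ] [ 0.3142 -4.632   2.6442] 0.013243477055728094
radius 0.17117123473338705 theta 1.5221465793360975
```

View pics/side3.png

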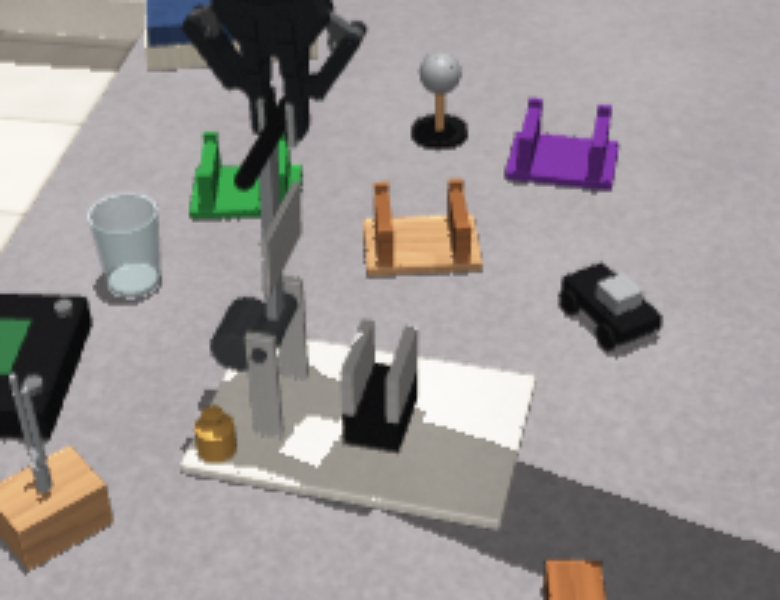

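The arm is held upright at about 1.5 rad and the channel is clear. I'll ease it back to about 1.7, release, and rise.

Request:
{"name": "jog_arm", "arguments": {"increments": [0,0.4,0,0,0,0,0,0.4,0.01,0,0,0,0,0.3,0.03,0,0,0,0,0.1,0.01,0,0,0,0,0,0,0,0,0,0,0,0,0,0,0,0,0,0,0,0,0,0,0,0,0,0,0]}}

```text
time_s: 11.6
ee_pos: [0.6465, -0.0536, 0.2517]
ee_rot: [2.297, 2.142, -0.001]
force: [-0.4, -5.9, -0.0]
width: 0.0127
grip_force: 21.5
```

Request:
{"name": "jog_arm", "arguments": {"increments": [0,0,0,0,0,0,0,0,0,0,0,0,0,0,0,0,0,0,0,0,0,0,0,0,0,0,0,0,0,0,0,0,0,0,0,0,0,0,-0.5,0,0,0,0,0,-0.5,0,0,0], "grip": 0}}

```text
time_s: 12.4
ee_pos: [0.6466, -0.053, 0.2774]
ee_rot: [-2.297, -2.142, 0.0]
force: [-0.5, -0.6, 0.4]
width: 0.0425
grip_force: 0.0
```

Request:
{"name": "jog_arm", "arguments": {"increments": [0,0,-1,0,0,0,0,0,-1,0,0,0,0,0,-1,0,0,0,0,0,-0.5,0,0,0,1,-0.5,0,0,0,0,1,-0.5,0,0,0,0,1,-0.5,0,0,0,0,1,-0.5,0,0,0,0]}}

```text
time_s: 13.2
ee_pos: [0.6032, 0.0511, 0.3644]
ee_rot: [2.298, 2.142, 0.0]
force: [0.6, -0.1, 0.0]
width: 0.0428
grip_force: 0.0
```

```bash
python3 - <<'E'
from h import *
np.set_printoptions(precision=4,suppress=True)
e,r=cur();print(e)
g=cams.grab_frame("side");cv2.imwrite("pics/side4.png",g["img"])
for q,z in(("rod_mid",.27),("bar",.054),("rack",0)):
    for k in cams.pinpoint("side",q)[:1]:print(q,k["location"],k["conf"],at_z(g,k["location"],z))
# rack pose from crop2 corners (top rims, z=.085)
P=lambda x,y,z: at_z(g,(230+x*160/792,310+y*75/371),z)
bl,br,tl,tr=P(107,198,.085),P(672,220,.085),P(135,58,.085),P(671,80,.085)
print(bl,br,tl,tr,(bl+br+tl+tr)/4)
for a,b in((bl,br),(tl,tr)):
    d=a-b;print(np.degrees(np.arctan2(d[1],d[0])),np.linalg.norm(d))
# bar top edges at z=.063 : lower edge
a,b=P(293,190,.063),P(490,197,.063);d=a-b;print("bar front edge",a,b,np.degrees(np.arctan2(d[1],d[0])))
a,b=P(310,149,.063),P(495,160,.063);d=a-b;print("bar back edge",a,b,np.degrees(np.arctan2(d[1],d[0])))
a,b=P(165,145,.063),P(640,163,.063);d=a-b;print("ends back top",a,b,np.degrees(np.arctan2(d[1],d[0])),np.linalg.norm(d))
E
```

```text
[0.6032 0.0511 0.3644]
rod_mid [274.1, 142.0] 0.86 [ 0.6552 -0.0364  0.27  ]
bar [313.1, 346.9] 0.68 [0.5064 0.3107 0.054 ]
rack [310.8, 361.3] 0.73 [0.5131 0.3087 0.    ]
[0.6079 0.3545 0.085 ] [0.4076 0.3295 0.085 ] [0.6153 0.295  0.085 ] [0.4143 0.2712 0.085 ] [0.5113 0.3125 0.085 ]
7.110015068627233 0.20189313670539874
6.750031067363084 0.20240414848248653
bar front edge [0.5476 0.3267 0.063 ] [0.4752 0.3174 0.063 ] 7.306426851733747
bar back edge [0.5454 0.3086 0.063 ] [0.476  0.3017 0.063 ] 5.688197682235669
ends back top [0.5998 0.3161 0.063 ] [0.4225 0.294  0.063 ] 7.095204273415111 0.17866020570081884
```

The cover arm rests open. The bar is at (0.511, 0.3135), yaw 7°. I'll go above it.

Request:
{"name": "jog_arm", "arguments": {"increments": [0.93,-0.4,0.6,0,0,0,0.93,-0.4,0.6,0,0,0,0.93,-0.4,0.6,0,0,0,0.93,-0.4,0.6,0,0,0,0.93,-0.4,0.6,0,0,0,0.93,-0.4,0.6,0,0,0,0.93,-0.4,0.6,0,0,0,0.93,-0.4,0.6,0,0,0], "grip": -0.2}}

```text
time_s: 14.2
ee_pos: [0.5373, 0.2412, 0.2435]
ee_rot: [2.299, 2.141, -0.0]
force: [0.2, -0.4, -1.2]
width: 0.0513
grip_force: 0.0
```

Request:
{"name": "jog_arm", "arguments": {"increments": [0.93,-0.4,0.6,0,0,0,0.93,-0.4,0.6,0,0,0,0.9,-0.4,0.6,0,0,0,0,0,0,0,0,1,0,0,0,0,0,1,0,0,0,0,0,1,0,0,0,0,0,1,0,0,0,0,0,1]}}

```text
time_s: 15.0
ee_pos: [0.5127, 0.3114, 0.1989]
ee_rot: [2.681, 1.637, -0.0]
force: [0.4, 0.1, -0.4]
width: 0.0514
grip_force: 0.0
```

Request:
{"name": "jog_arm", "arguments": {"increments": [0,0,0,0,0,1,0,0,0,0,0,1,0,0,0,0,0,1,0,0,0,0,0,1,0,0,0,0,0,1,0,0,0,0,0,1,0,0,0,0,0,1,0,0,0,0,0,1]}}

```text
time_s: 15.8
ee_pos: [0.5128, 0.3113, 0.199]
ee_rot: [3.06, 0.71, -0.0]
force: [0.2, -0.2, -0.7]
width: 0.0511
grip_force: 0.0
```

Request:
{"name": "jog_arm", "arguments": {"increments": [0,0,0,0,0,1,0,0,0,0,0,1,0,0,0,0,0,1,0,0,0,0,0,1,0,0,0,0,0,0.2,0,0,0,0,0,0,0,0,0,0,0,0,0,0,0,0,0,0]}}

```text
time_s: 16.6
ee_pos: [0.512, 0.3121, 0.199]
ee_rot: [3.135, 0.197, -0.0]
force: [0.3, -0.3, 0.2]
width: 0.0514
grip_force: 0.0
```

```bash
python3 - <<'E'
from h import *
np.set_printoptions(precision=4,suppress=True)
e,r=cur();print(e,readout.sense()["width"])
g=cams.grab_frame("wrist");cv2.imwrite("pics/wrist5.png",g["img"])
for k in cams.pinpoint("wrist","bar")[:2]:print(k["location"],k["conf"],at_z(g,k["location"],.054))
m=cams.masks_of("wrist","bar")
if m:
    ys,xs=np.nonzero(m[0]["pixels"]);pts=np.array([at_z(g,(x,y),.063)[:2] for x,y in zip(xs[::5],ys[::5])])
    b=cv2.minAreaRect(pts.astype(np.float32));print(m[0]["conf"],b)
to([.511,.3135,.035],down(-83))
E
```

```text
[0.512  0.3121 0.199 ] 0.051372054769566626
[328.6, 176.9] 0.97 [0.515  0.3129 0.054 ]
0.6 ((0.5132761001586914, 0.31290996074676514), (0.1788187325000763, 0.017467698082327843), 6.674917221069336)
tool shift units [-0.03 -0.06  6.56] turn units [ 0.   -0.    0.04]
```

View pics/wrist5.png

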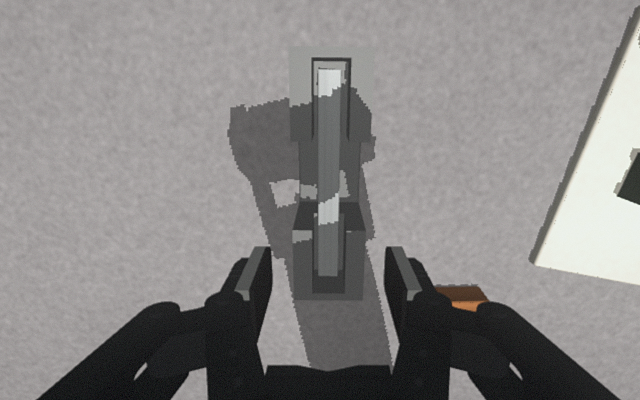

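The bar is vertical in the picture at column 328, centred between the fingers, and its size matches. I'll descend and grip.

Request:
{"name": "jog_arm", "arguments": {"increments": [0,0,1,0,0,0,0,0,1,0,0,0,0,0,1,0,0,0,0,0,1,0,0,0,0,0,1,0,0,0,0,0,1,0,0,0,0,-0.03,0.56,0,0,0,0,0,0,0,0,0]}}

```text
time_s: 17.55
ee_pos: [0.5101, 0.3125, 0.0329]
ee_rot: [3.134, 0.196, -0.007]
force: [-0.4, -0.6, 0.3]
width: 0.051
grip_force: 0.0
```

Request:
{"name": "jog_arm", "arguments": {"increments": [0,0,0,0,0,0,0,0,0,0,0,0,0,0,0,0,0,0,0,0,0,0,0,0,0,0,0,0,0,0,0,0,0,0,0,0,0,0,0,0,0,0,0,0,-0.3,0,0,0], "grip": 1, "newtons": 60}}

```text
time_s: 18.35
ee_pos: [0.5112, 0.3128, 0.0423]
ee_rot: [3.135, 0.196, -0.002]
force: [-0.1, 0.2, -1.1]
width: 0.0171
grip_force: 59.7
```

Request:
{"name": "jog_arm", "arguments": {"increments": [0,0,-0.8,0,0,0,0,0,-1,0,0,0,0,0,-1,0,0,0,0,0,-1,0,0,0,0,0,-1,0,0,0,0,0,-1,0,0,0,0,0,-1,0,0,0,0,0,-1,0,0,0]}}

```text
time_s: 19.15
ee_pos: [0.5111, 0.3128, 0.2384]
ee_rot: [3.135, 0.196, -0.001]
force: [0.2, 0.2, -1.7]
width: 0.017
grip_force: 59.6
```

```bash
python3 - <<'E'
from h import *
e,r=cur();print(e,r.as_matrix()[:,0])
to([.546,-.265,.25],down(-78));to([.546,-.265,.026+.01],down(-78))
E
```

```text
[0.51107693 0.31275846 0.23835826] [ 9.92191717e-01  1.24718894e-01 -8.90990895e-04]
tool shift units [-1.5  23.1  -0.46] turn units [ 0.    0.01 -1.05]
tool shift units [-1.49 23.1   8.1 ] turn units [ 0.    0.01 -1.05]
```

Request:
{"name": "jog_arm", "arguments": {"increments": [-0.25,0.96,-0.02,0,0,0,-0.25,0.96,-0.02,0,0,0,-0.25,0.96,-0.02,0,0,0,-0.25,0.96,-0.02,0,0,0,-0.25,0.96,-0.02,0,0,0,-0.25,0.96,-0.02,0,0,0,-0.25,0.96,-0.02,0,0,0,-0.25,0.96,-0.02,0,0,0]}}

```text
time_s: 19.95
ee_pos: [0.4852, 0.1153, 0.2414]
ee_rot: [3.135, 0.196, -0.001]
force: [-0.2, -0.3, -1.5]
width: 0.017
grip_force: 59.7
```

Request:
{"name": "jog_arm", "arguments": {"increments": [-0.25,0.96,-0.02,0,0,0,-0.25,0.96,-0.02,0,0,0,-0.25,0.96,-0.02,0,0,0,-0.25,0.96,-0.02,0,0,0,0,0.96,0,0,0,0,0,0.96,0,0,0,0,0.1,0.96,0,0,0,0,0.1,0.96,0,0,0,0]}}

```text
time_s: 20.75
ee_pos: [0.4897, -0.0776, 0.2434]
ee_rot: [-3.135, -0.196, 0.001]
force: [1.5, 0.4, -1.5]
width: 0.0169
grip_force: 59.7
```

Request:
{"name": "jog_arm", "arguments": {"increments": [0.2,0.96,0,0,0,0,0.2,0.96,0,0,0,0,0.2,0.96,0,0,0,0,0.2,0.96,0,0,0,0,0.2,0.96,0,0,0,0,0.2,0.96,0,0,0,0,0.1,0.96,0,0,0,-0.5,0,0.96,0,0,0,-0.55]}}

```text
time_s: 21.55
ee_pos: [0.547, -0.2637, 0.2432]
ee_rot: [-3.123, -0.331, 0.001]
force: [0.4, 0.2, -2.1]
width: 0.0173
grip_force: 59.7
```

```bash
python3 - <<'E'
from h import *
np.set_printoptions(precision=4,suppress=True)
e,r=cur();print(e)
for c in("side","scene"):
    g=cams.grab_frame(c)
    for q,z in(("stand",0),("stand_top",.045),("rod_mid",.269)):
        for k in cams.pinpoint(c,q):print(c,q,round(k["conf"],2),at_z(g,k["location"],z)[:2])
to([.546,-.265,.0355],down(-78))
E
```

```text
[ 0.547  -0.2637  0.2432]
side stand 0.82 [ 0.5478 -0.2616]
side stand 0.82 [ 0.4193 -0.4204]
side stand 0.77 [ 0.7363 -0.3254]
side stand 0.53 [0.5126 0.3075]
side stand_top 0.91 [ 0.5496 -0.2669]
side stand_top 0.82 [ 0.4197 -0.4535]
side stand_top 0.6 [ 0.725  -0.3154]
side stand_top 0.31 [ 0.7788 -0.1306]
side rod_mid 0.6 [ 0.6562 -0.0362]
scene stand 0.93 [ 0.4125 -0.4345]
scene stand 0.81 [ 0.7422 -0.332 ]
scene stand 0.64 [ 0.5372 -0.2705]
scene stand_top 0.86 [ 0.7423 -0.3283]
scene stand_top 0.85 [ 0.4217 -0.4236]
scene stand_top 0.64 [ 0.5333 -0.2593]
scene stand_top 0.31 [0.5495 0.276 ]
scene rod_mid 0.73 [ 0.6581 -0.0157]
tool shift units [-0.07  0.11  8.32] turn units [-0.  0.  0.]
```

Request:
{"name": "jog_arm", "arguments": {"increments": [0,0.1,1,0,0,0,0,0,1,0,0,0,0,0,1,0,0,0,0,0,1,0,0,0,0,0,1,0,0,0,0,0,1,0,0,0,0,0,1,0,0,0,0,0,0.7,0,0,0]}}

```text
time_s: 22.75
ee_pos: [0.5471, -0.2642, 0.0493]
ee_rot: [-3.123, -0.329, 0.002]
force: [-0.3, -0.1, -1.7]
width: 0.0171
grip_force: 59.6
```

Request:
{"name": "jog_arm", "arguments": {"increments": [0,0,0.2,0,0,0,0,0,0.2,0,0,0,0,0,0.15,0,0,0,0,0,0.08,0,0,0,0,0,0.04,0,0,0,0,0,0,0,0,0,0,0,0,0,0,0,0,0,0,0,0,0]}}

```text
time_s: 23.55
ee_pos: [0.5486, -0.266, 0.0369]
ee_rot: [3.123, 0.328, 0.002]
force: [-4.5, 2.0, 8.3]
width: 0.017
grip_force: 61.0
```

Request:
{"name": "jog_arm", "arguments": {"increments": [0,0,0,0,0,0,0,0,0,0,0,0,0,0,0,0,0,0,0,0,0,0,0,0,0,0,0,0,0,0,0,0,-0.5,0,0,0,0,0,-1,0,0,0,0,0,-1,0,0,0], "grip": -0.2}}

```text
time_s: 24.35
ee_pos: [0.5476, -0.2654, 0.0979]
ee_rot: [-3.124, -0.328, 0.001]
force: [0.2, 0.9, -0.6]
width: 0.0513
grip_force: 0.0
```

Request:
{"name": "jog_arm", "arguments": {"increments": [0,0,-1,0,0,0,0,0,-1,0,0,0,-0.7,0,-1,0,0,0,-0.7,0,0,0,0,0,-0.7,0,0,0,0,0,-0.7,0,0,0,0,0,0,0,0,0,0,0,0,0,0,0,0,0]}}

```text
time_s: 25.15
ee_pos: [0.4796, -0.2802, 0.1726]
ee_rot: [3.124, 0.327, 0.002]
force: [0.1, -0.2, -0.4]
width: 0.0518
grip_force: 0.0
```

```bash
python3 - <<'E'
from h import *
np.set_printoptions(precision=4,suppress=True)
e,r=cur();print(e,readout.sense()["width"],readout.sense()["force"])
g=cams.grab_frame("wrist");cv2.imwrite("pics/wrist6.png",g["img"])
for k in cams.pinpoint("wrist","bar")[:2]:print(k["location"],k["conf"],at_z(g,k["location"],.054))
m=cams.masks_of("wrist","bar")
for q in m[:2]:
    ys,xs=np.nonzero(q["pixels"]);pts=np.array([at_z(g,(x,y),.063)[:2] for x,y in zip(xs[::5],ys[::5])])
    b=cv2.minAreaRect(pts.astype(np.float32));print(q["conf"],b)
u=np.array([np.cos(np.radians(12)),np.sin(np.radians(12))])
to([*(np.array([.5486,-.266])-.07*u),.0355],down(-78))
E
```

```text
[ 0.4796 -0.2802  0.1726] 0.0517835119112971 [ 0.1437 -0.2171 -0.3964]
[331.1, 92.5] 0.6 [ 0.5524 -0.2664  0.054 ]
0.96 ((0.535258948802948, -0.267965704202652), (0.1507040560245514, 0.01859738677740097), 11.846363067626953)
0.56 ((0.5168821811676025, -0.0835026353597641), (0.09033443033695221, 0.1396968960762024), 85.8442153930664)
tool shift units [-0.    0.02  5.46] turn units [ 0.   -0.01  0.  ]
```

View pics/wrist6.png

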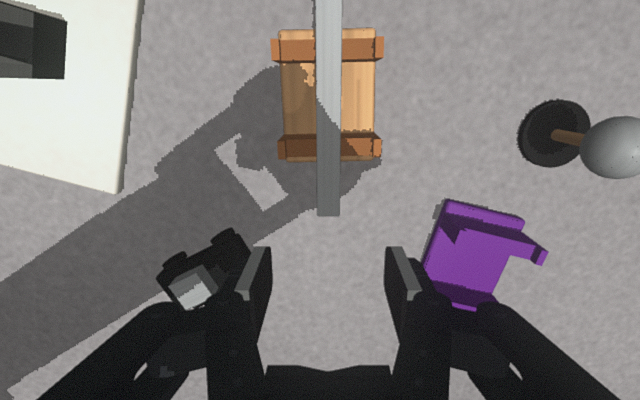

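The bar lies across both rails, with its near end at (328,215), centred between the fingers. I'll grip that end.

Request:
{"name": "jog_arm", "arguments": {"increments": [0,0,1,0,0,0,0,0,1,0,0,0,0,0,1,0,0,0,0,0,1,0,0,0,0,0,1,0,0,0,0,0,0.42,0,0,0,0,0,0,0,0,0,0,0,0,0,0,0]}}

```text
time_s: 26.1
ee_pos: [0.4801, -0.2805, 0.0372]
ee_rot: [3.123, 0.328, 0.001]
force: [0.4, 0.5, 0.2]
width: 0.0511
grip_force: 0.0
```

Request:
{"name": "jog_arm", "arguments": {"increments": [0,0,0,0,0,0,0,0,0,0,0,0,0,0,0,0,0,0,0,0,0,0,0,0,0,0,0,0,0,0,0,0,0,0,0,0,0,0,0,0,0,0,0,0,-0.2,0,0,0], "grip": 1, "newtons": 110}}

```text
time_s: 26.9
ee_pos: [0.479, -0.2799, 0.0413]
ee_rot: [-3.124, -0.328, 0.001]
force: [0.5, 0.0, -1.1]
width: 0.0164
grip_force: 107.4
```

Request:
{"name": "jog_arm", "arguments": {"increments": [0,0,-0.4,0,0,0,0,0,-0.6,0,0,0,0,0,-1,0,0,0,0,0,-1,0,0,0,0,0,-1,0,0,0,0,0,-1,0,0,0,0,0,-1,0,0,0,0,0,-0.5,0,0,0]}}

```text
time_s: 27.7
ee_pos: [0.4802, -0.2808, 0.2076]
ee_rot: [3.121, 0.327, 0.005]
force: [0.6, 0.2, -1.4]
width: 0.016
grip_force: 107.4
```

```bash
python3 - <<'E'
from h import *
np.set_printoptions(precision=4,suppress=True)
e,r=cur();s=readout.sense();print(e,s["width"],s["force"],s["ft_torque"])
y=np.radians(-4);X=np.array([np.cos(y),np.sin(y)]);Y=np.array([-np.sin(y),np.cos(y)])
c=np.array([.5437,-.0133]);p=c-.0705*Y;print(p)
to([*p,e[2]],down(-4))
for cn in("wrist","side"):
    g=cams.grab_frame(cn);m=cams.masks_of(cn,"bar")
    if m: print(cn,m[0]["conf"],m[0]["rect"])
    cv2.imwrite(f"pics/{cn}7.png",g["img"])
E
```

```text
[ 0.4802 -0.2808  0.2076] 0.0160225328695364 [ 0.582   0.201  -1.4173] [-0.0671  0.1043  0.0185]
[ 0.5388 -0.0836]
tool shift units [ 3.93 -7.23 -0.02] turn units [  0.07   0.   -16.15]
wrist 0.67 [297.5, 0.0, 353.6, 335.0]
side 0.77 [306.9, 109.2, 373.2, 119.6]
```

Request:
{"name": "jog_arm", "arguments": {"increments": [0,0,0,0,0,-0.6,0,0,0,0,0,-1,0,0,0,0,0,-1,0,0,0,0,0,-1,0,0,0,0,0,-1,0,0,0,0,0,-1,0,0,0,0,0,-1,0,0,0,0,0,-1]}}

```text
time_s: 28.7
ee_pos: [0.4784, -0.2793, 0.2016]
ee_rot: [-2.878, -1.251, 0.003]
force: [0.5, 0.4, -1.3]
width: 0.0159
grip_force: 107.4
```

Request:
{"name": "jog_arm", "arguments": {"increments": [0,0,0,0,0,-1,0,0,0,0,0,-1,0,0,0,0,0,-1,0,0,0,0,0,-1,0,0,0,0,0,-1,0,0,0,0,0,-1,0,0,0,0,0,-1,0,0,0,0,0,-1]}}

```text
time_s: 29.5
ee_pos: [0.4784, -0.2794, 0.2016]
ee_rot: [-2.338, -2.093, 0.001]
force: [0.0, -0.9, -1.4]
width: 0.016
grip_force: 107.4
```

Request:
{"name": "jog_arm", "arguments": {"increments": [0.5,0.1,0,0,0,-0.55,0.9,0.2,0,0,0,0,0.9,0.2,0,0,0,0,0.9,0.2,0,0,0,0,0.9,0.2,0,0,0,0,0.9,0.2,0,0,0,0,0.9,0.2,0,0,0,0,0.6,0.2,0,0,0,0]}}

```text
time_s: 30.3
ee_pos: [0.5282, -0.1184, 0.2026]
ee_rot: [-2.295, -2.142, 0.001]
force: [0.1, -0.7, -1.8]
width: 0.0162
grip_force: 107.4
```

```bash
cat > look.py <<'E'
from h import *
import sys
np.set_printoptions(precision=4,suppress=True)
e,r=cur();s=readout.sense();print(e,r.as_rotvec(),s["width"],s["force"],s["ft_torque"])
y=np.radians(-4);X=np.array([np.cos(y),np.sin(y)]);Y=np.array([-np.sin(y),np.cos(y)])
p=np.array([.5437,-.0133])-.0705*Y;to([*p,e[2]],down(-4))
z=e[2]+.0195
for cn in("wrist","side","scene"):
    g=cams.grab_frame(cn)
    cv2.imwrite(f"pics/{cn}{sys.argv[1]}.png",g["img"])
    for m in cams.masks_of(cn,"bar")[:1]:
        ys,xs=np.nonzero(m["pixels"]);pts=np.array([at_z(g,(a,b),z+.009 if cn=="wrist" else z)[:2] for a,b in zip(xs,ys)])
        print(cn,m["conf"],m["rect"],cv2.minAreaRect(pts.astype(np.float32)))
    for k in cams.pinpoint(cn,"bar")[:1]:print("bar centre",k["conf"],at_z(g,k["location"],z))
    for k in cams.pinpoint(cn,"channel_seat")[:1]:print("seat",k["conf"],at_z(g,k["location"],.054))
E
python3 look.py 8
```

```text
[ 0.5282 -0.1184  0.2026] [-2.2947 -2.1425  0.0009] 0.016222620335899565 [ 0.0914 -0.718  -1.764 ] [-0.1066 -0.0464 -0.0248]
tool shift units [1.42 0.33 0.  ] turn units [-0.02 -0.01  0.02]
wrist 0.9 [301.1, 0.0, 356.5, 333.0] ((0.5315743684768677, -0.07521739602088928), (0.1194993108510971, 0.01770719513297081), 85.97814178466797)
bar centre 0.6 [ 0.5349 -0.0473  0.2221]
side 0.69 [318.4, 137.7, 340.1, 189.5] ((0.532463550567627, -0.046435289084911346), (0.2004033476114273, 0.02557627484202385), 86.94843292236328)
bar centre 0.85 [ 0.5308 -0.052   0.2221]
seat 0.87 [ 0.5322 -0.0135  0.054 ]
scene 0.65 [296.7, 151.8, 357.1, 171.4] ((0.5322757363319397, -0.052013278007507324), (0.18535573780536652, 0.047696780413389206), 87.16344451904297)
bar centre 0.58 [ 0.5382 -0.0569  0.2221]
seat 0.68 [ 0.5282 -0.0172  0.054 ]
```

View pics/wrist8.png

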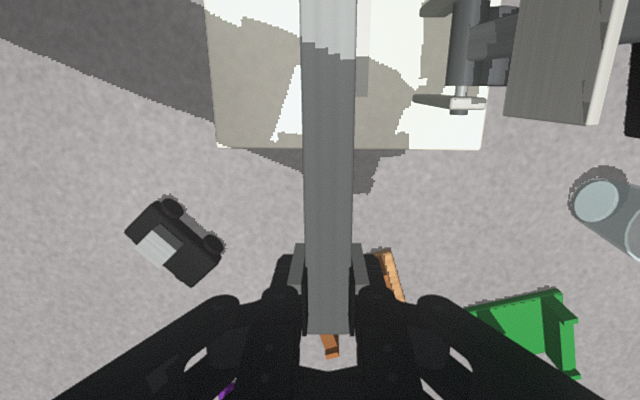

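The bar is level and aligned with the channel (column 328). I've used my ten pictures, so I'll refine the tester position numerically from the plate corners already read.

```bash
python3 - <<'E'
from h import *
from scipy.optimize import least_squares
np.set_printoptions(precision=4,suppress=True)
g=cams.grab_frame("wrist");e,r=cur()
T=np.eye(4);T[:3,:3]=r.as_matrix();T[:3,3]=e
H=np.linalg.inv(T)@g["pose"]
def fr(p,rv):
    t=np.eye(4);t[:3,:3]=R.from_rotvec(rv).as_matrix();t[:3,3]=p;return dict(intrinsics=g["intrinsics"],pose=t@H)
f1=fr([.3991,-.0997,.3564],[2.222,2.22,0]);f2=fr([.4559,-.0398,.2167],[2.297,2.142,0])
def edge(img,pts,n=None):pass
# subpixel corners near the read ones
def sub(name,c):
    im=cv2.cvtColor(cv2.imread(f"pics/{name}.png"),cv2.COLOR_BGR2GRAY)
    return cv2.cornerSubPix(im,np.array([[c]],np.float32),(5,5),(-1,-1),(3,30,.01))[0,0]
obs=[]
for fm,n,cs in((f1,"wrist1",{(-115,85):(356,4),(-115,-85):(345,136),(145,-85):(523,150)}),
               (f2,"wrist2",{(-115,85):(297,45),(-115,-85):(299,213),(145,-85):(537,213)}),
               (g,"wrist8",{(-115,-85):(217,147),(145,-85):(482,149)})):
    for k,c in cs.items():
        s=sub(n,c)
        if np.hypot(*(s-c))>3: s=np.array(c,float)
        obs.append((k,at_z(fm,s,.012)[:2]));print(n,k,c,s,obs[-1][1])
def res(q):
    c,s=np.cos(q[2]),np.sin(q[2])
    return np.concatenate([np.array([q[0]+(c*k[0]-s*k[1])/1e3,q[1]+(s*k[0]+c*k[1])/1e3])-o for k,o in obs])
q=least_squares(res,[.54,-.013,-.07],loss="soft_l1",f_scale=.002);print(q.x,np.degrees(q.x[2]));print(q.fun.reshape(-1,2)*1000)
E
```

```text
wrist1 (-115, 85) (356, 4) [354.4384   4.0765] [0.434  0.0779]
wrist1 (-115, -85) (345, 136) [342.732  135.9365] [ 0.4212 -0.0885]
wrist1 (145, -85) (523, 150) [521.7529 149.6057] [ 0.678  -0.1084]
wrist2 (-115, 85) (297, 45) [296.0728  44.7166] [0.4352 0.0773]
wrist2 (-115, -85) (299, 213) [298.4848 211.549 ] [ 0.4215 -0.0884]
wrist2 (145, -85) (537, 213) [537. 213.] [ 0.6792 -0.1083]
wrist8 (-115, -85) (217, 147) [217. 147.] [ 0.4222 -0.0919]
wrist8 (145, -85) (482, 149) [482. 149.] [ 0.6819 -0.1123]
[ 0.5424 -0.0142 -0.0749] -4.293691553156484
[[ 0.0564  1.2457]
 [ 0.2053 -1.8622]
 [ 2.5995 -1.4531]
 [-1.1227  1.8634]
 [-0.1397 -2.0079]
 [ 1.42   -1.5545]
 [-0.8592  1.5097]
 [-1.3097  2.4813]]
```

Request:
{"name": "jog_arm", "arguments": {"increments": [0.7,0.12,0,0,0,0.06,0.64,0.11,0,0,0,0,0,0,1,0,0,0,0,0,1,0,0,0,0,0,1,0,0,0,0,0,1,0,0,0,0,0,0.5,0,0,0,0,0,0,0,0,0]}}

```text
time_s: 31.75
ee_pos: [0.5354, -0.0873, 0.0894]
ee_rot: [-2.3, -2.134, 0.003]
force: [-0.6, 0.5, -1.4]
width: 0.0161
grip_force: 107.6
```

```bash
python3 - <<'E'
from h import *
np.set_printoptions(precision=4,suppress=True)
e,r=cur();s=readout.sense();print(e,s["force"],s["ft_torque"])
# wall silhouettes: compare side/scene columns along a scan line on wall tops vs bar
for cn in("wrist","side","scene"):
    g=cams.grab_frame(cn)
    z=e[2]+.0195
    for m in cams.masks_of(cn,"bar")[:1]:
        ys,xs=np.nonzero(m["pixels"]);pts=np.array([at_z(g,(a,b),z)[:2] for a,b in zip(xs,ys)])
        print(cn,m["conf"],m["rect"],cv2.minAreaRect(pts.astype(np.float32)))
    if cn!="wrist":
        for k in cams.pinpoint(cn,"channel_seat")[:1]:print("seat",k["conf"],at_z(g,k["location"],.054))
        for k in cams.pinpoint(cn,"bar")[:1]:print("bar",k["conf"],at_z(g,k["location"],z))
E
```

```text
[ 0.5354 -0.0873  0.0894] [-0.5824  0.4718 -1.3669] [-0.1138  0.0238 -0.0511]
wrist 0.92 [300.5, 0.0, 355.1, 333.9] ((0.5390132069587708, -0.046714454889297485), (0.12845036387443542, 0.019514115527272224), 85.50146484375)
side 0.97 [313.0, 184.7, 333.5, 239.3] ((0.5408627390861511, -0.017115458846092224), (0.19111715257167816, 0.022689497098326683), 86.47792053222656)
seat 0.9 [ 0.538  -0.0176  0.054 ]
bar 0.78 [ 0.5425 -0.0241  0.1089]
scene 0.54 [311.9, 188.7, 340.7, 203.9] ((0.5370829701423645, -0.059118714183568954), (0.1031886488199234, 0.03861793130636215), 86.90579986572266)
seat 0.62 [ 0.5497 -0.0191  0.054 ]
bar 0.7 [ 0.6074 -0.2819  0.1089]
```

```bash
python3 - <<'E'
from h import *
from scipy.ndimage import map_coordinates as mc
np.set_printoptions(linewidth=250)
g=cams.grab_frame("side");th=np.radians(-4.2);X=np.array([np.cos(th),np.sin(th)]);Y=np.array([-np.sin(th),np.cos(th)])
xs=np.arange(-40,41,2.)
for n in("side4","side7"):
    im=cv2.cvtColor(cv2.imread(f"pics/{n}.png"),cv2.COLOR_BGR2GRAY).astype(float)
    print(n,"x ",xs.astype(int))
    for z in(.083,.072,.06,.05,.035,.025):
        P=[proj(g,[*(np.array([.5418,-.0145])+x/1e3*X+.033*Y),z]) for x in xs]
        print(z,mc(im,[[p[1] for p in P],[p[0] for p in P]],order=1).astype(int))
E
```

```text
side4 x  [-40 -38 -36 -34 -32 -30 -28 -26 -24 -22 -20 -18 -16 -14 -12 -10  -8  -6  -4  -2   0   2   4   6   8  10  12  14  16  18  20  22  24  26  28  30  32  34  36  38  40]
0.083 [ 65  13  35  71  89  88  86 103 116 120 120 115  75  38  26  26  26  26  26  31  65  87  87  89  90 100 114 120 121 132 196 234 245 245 245 245 245 245 245 245 245]
0.072 [136  42  13  24  58  87  90 105 117 121 121 119  78  40  26  26  26  25  27  26  27  44  78  87  89 104 116 121 121 127 191 231 246 246 245 245 245 245 245 245 245]
0.06 [247 195  89  13  13  30  76 104 117 121 120 119  80  43  26  26  26  27  26  26  26  26  28  53  81 103 116 120 120 128 191 237 246 245 245 245 245 245 245 245 245]
0.05 [248 248 206 105  12  12  27  75 110 116 116 116  60  32  26  25  26  26  24  24  26  25  25  27  46  81 113 115 114 124 184 246 246 246 245 245 245 246 246 245 245]
0.035 [248 248 248 247 223  74  21  12  13  15  15  14  14  14  15  14  14  14  14  14  14  14  15  15  14  13  14  14  15  42 118 246 246 246 246 246 246 246 245 245 245]
0.025 [248 248 248 248 247 236 105  27  12  14  14  14  13  13  13 
[... 609 characters left out ...]
5 245 245 245]
0.06 [247 195  89  13  14  31  75 103 116 120 120 119  81  43  26  25  25  25  25  25  25  26  28  53  81 102 116 120 120 128 191 237 246 245 245 245 245 245 245 245 245]
0.05 [248 247 206 104  10  11  27  75 110 116 116 115  58  31  26  25  25  24  25  25  25  25  25  27  46  81 113 116 113 123 183 246 246 246 245 245 245 245 245 245 245]
0.035 [248 248 248 247 223  74  21  12  13  14  13  13  13  14  14  15  14  13  13  13  13  14  14  12  13  14  14  14  16  43 117 246 246 246 246 246 245 245 245 245 245]
0.025 [247 247 248 248 247 236 106  28  14  14  14  14  14  14  14  14  14  13  13  14  13  12  13  14  14  14  14  15  15  36 100 236 247 247 246 246 246 246 246 245 245]
```

```bash
python3 - <<'E'
from h import *
from scipy.ndimage import map_coordinates as mc
np.set_printoptions(linewidth=250)
g=cams.grab_frame("side");e,r=cur();M=r.as_matrix();Y=M[:2,0];X=M[:2,1];print(np.degrees(np.arctan2(X[1],X[0])),e)
xs=np.arange(-24,25,1.5);im=cv2.cvtColor(g["img"],cv2.COLOR_BGR2GRAY).astype(float);print(xs)
for d in(.157,.161,.165):
  for z in(.103,.1085,.114):
    P=[proj(g,[*(e[:2]+x/1e3*X+d*Y),z]) for x in xs]
    print(d,z,mc(im,[[p[1] for p in P],[p[0] for p in P]],order=1).astype(int))
E
```

```text
-4.275435232149472 [ 0.53682791 -0.08775111  0.09150817]
[-24.  -22.5 -21.  -19.5 -18.  -16.5 -15.  -13.5 -12.  -10.5  -9.   -7.5  -6.   -4.5  -3.   -1.5   0.    1.5   3.    4.5   6.    7.5   9.   10.5  12.   13.5  15.   16.5  18.   19.5  21.   22.5  24. ]
0.157 0.103 [ 23  16  14  14  14  14  15  15  39  67  95 100 102 102 102 102 100 100 100  99 103 112 139 147 146 146 145 145 146 146 146 146 146]
0.157 0.1085 [ 15  13  13  14  14  14  18  25  54  78  96 101 104 104 103 103 103 102 102 102 106 115 136 142 145 145 145 145 145 145 146 146 146]
0.157 0.114 [ 13  14  14  14  14  17  35  64  72 102 153 150 144 139 146 151 155 159 168 183 190 170 134 141 146 146 146 146 145 145 145 145 146]
0.161 0.103 [ 24  20  14  14  13  13  14  19  32  75  94  92  93 100 108  92  88  91 100 105 110 134 149 149 148 148 147 147 147 147 147 147 147]
0.161 0.1085 [ 17  15  14  14  14  14  15  35  63  89 100 102 102 102 101 101 101 101  99 102 110 136 146 146 146 145 145 145 145 146 146 146 146]
0.161 0.114 [ 14  14  14  14  15  18  31  54  75  91  99 103 104 104 106 107 105 101 101 103 109 126 136 145 145 146 146 146 146 146 146 146 146]
0.165 0.103 [ 15  14  14  15  15  14  14  16  23  30  27  20  14  26  32  35  48  91 129 136 142 147 148 149 149 149 148 147 146 146 147 147 147]
0.165 0.1085 [ 19  14  14  14  14  15  20  36  74  97  97  99 102 105 100  97  97  99 102 107 130 149 149 148 147 146 147 147 147 146 146 146 146]
0.165 0.114 [ 14  14  14  14  13  15  30  60  85  99 103 103 102 102 101 101 102 100 103 109 133 146 146 146 145 145 145 145 146 146 146 146 146]
```

Request:
{"name": "jog_arm", "arguments": {"increments": [0,-0.1,0,0,0,0,0,0,0.2,0,0,0,0,0,0.2,0,0,0,0,0,0.2,0,0,0,0,0,0.2,0,0,0,0,0,0.2,0,0,0,0,0,0,0,0,0,0,0,0,0,0,0]}}

```text
time_s: 33.15
ee_pos: [0.5342, -0.0875, 0.0661]
ee_rot: [-2.303, -2.137, 0.0]
force: [0.2, 0.0, -1.1]
width: 0.0165
grip_force: 107.5
```

Inside the walls without contact.

Request:
{"name": "jog_arm", "arguments": {"increments": [0,0,0.3,0,0,0,0,0,0.3,0,0,0,0,0,0.3,0,0,0,0,0,0.15,0,0,0,0,0,0,0,0,0,0,0,0,0,0,0,0,0,0,0,0,0,0,0,0,0,0,0]}}

```text
time_s: 33.95
ee_pos: [0.5345, -0.0876, 0.0404]
ee_rot: [2.302, 2.137, 0.001]
force: [-0.7, -0.6, -1.5]
width: 0.0161
grip_force: 107.5
```

Request:
{"name": "jog_arm", "arguments": {"increments": [0,0,0.04,0,0,0,0,0,0,0,0,0,0,0,0.04,0,0,0,0,0,0,0,0,0,0,0,0,0,0,0,0,0,0,0,0,0,0,0,0,0,0,0,0,0,0,0,0,0]}}

```text
time_s: 34.75
ee_pos: [0.5343, -0.0875, 0.0381]
ee_rot: [2.303, 2.137, 0.0]
force: [-0.3, 0.5, -0.4]
width: 0.0164
grip_force: 107.6
```

Request:
{"name": "jog_arm", "arguments": {"increments": [0,0,0.03,0,0,0,0,0,0,0,0,0,0,0,0.03,0,0,0,0,0,0,0,0,0,0,0,0,0,0,0,0,0,0,0,0,0,0,0,0,0,0,0,0,0,0,0,0,0]}}

```text
time_s: 35.55
ee_pos: [0.5345, -0.0876, 0.0375]
ee_rot: [-2.302, -2.137, 0.0]
force: [-3.4, -0.0, 8.5]
width: 0.0161
grip_force: 109.1
```

```bash
python3 - <<'E'
from h import *
s=readout.sense();print(s["ee_pos"],s["force"],s["ft_torque"])
E
```

```text
[ 0.53449383 -0.08763435  0.03752033] [-3.39032764e+00 -4.12874408e-03  8.54721798e+00] [0.38170095 0.58468784 0.1274561 ]
```

Seated on the floor, pressing with 8 N. I'll ease off, release, and rise.

Request:
{"name": "jog_arm", "arguments": {"increments": [0,0,-0.03,0,0,0,0,0,0,0,0,0,0,0,0,0,0,0,0,0,0,0,0,0,0,0,0,0,0,0,0,0,0,0,0,0,0,0,0,0,0,0,0,0,0,0,0,0], "newtons": 20}}

```text
time_s: 36.35
ee_pos: [0.5344, -0.0876, 0.0377]
ee_rot: [2.302, 2.137, 0.0]
force: [-2.6, -0.6, 6.2]
width: 0.0158
grip_force: 108.4
```

Request:
{"name": "jog_arm", "arguments": {"increments": [0,0,0,0,0,0,0,0,0,0,0,0,0,0,0,0,0,0,0,0,0,0,0,0,0,0,0,0,0,0,0,0,0,0,0,0,0,0,0,0,0,0,0,0,0,0,0,0], "grip": -0.1}}

```text
time_s: 37.15
ee_pos: [0.5342, -0.0875, 0.0373]
ee_rot: [2.303, 2.137, 0.0]
force: [0.8, 1.0, 0.3]
width: 0.047
grip_force: 0.0
```

Request:
{"name": "jog_arm", "arguments": {"increments": [0,0,-0.6,0,0,0,0,0,-1,0,0,0,0,0,-1,0,0,0,0,0,-1,0,0,0,0,0,-1,0,0,0,-0.6,-0.6,-1,0,0,0,-0.8,-0.8,-1,0,0,0,-0.8,-0.8,-1,0,0,0]}}

```text
time_s: 37.95
ee_pos: [0.4746, -0.1386, 0.2295]
ee_rot: [2.301, 2.137, 0.001]
force: [0.6, -1.3, 0.1]
width: 0.0472
grip_force: 0.0
```

```bash
python3 - <<'E'
from h import *
from scipy.ndimage import map_coordinates as mc
np.set_printoptions(precision=4,suppress=True,linewidth=250)
e,r=cur();print(e,readout.sense()["width"])
for cn in("wrist","side"):
    g=cams.grab_frame(cn);cv2.imwrite(f"pics/{cn}9.png",g["img"])
    for m in cams.masks_of(cn,"bar")[:1]:
        ys,xs=np.nonzero(m["pixels"]);pts=np.array([at_z(g,(a,b),.063)[:2] for a,b in zip(xs,ys)])
        print(cn,m["conf"],m["rect"],cv2.minAreaRect(pts.astype(np.float32)))
    for k in cams.pinpoint(cn,"bar")[:1]:print("bar",k["conf"],at_z(g,k["location"],.054))
    for k in cams.pinpoint(cn,"rod_mid")[:1]:print("rod",k["conf"],at_z(g,k["location"],.269))
    # along-bar intensity at top centre line, tester y in mm
    im=cv2.cvtColor(g["img"],cv2.COLOR_BGR2GRAY).astype(float);Y=np.array([.0735,.9973]);c=np.array([.5405 if cn=="wrist" else .5385,-.015])
    t=np.arange(-105,106,5.)
    for z in(.063,):
        P=[proj(g,[*(c+v/1e3*Y),z]) for v in t];print([f"{int(a)}:{int(b)}" for a,b in zip(t,mc(im,[[p[1] for p in P],[p[0] for p in P]],order=1))])
E
```

```text
[ 0.4746 -0.1386  0.2295] 0.04723970342796155
wrist 0.94 [377.3, 0.0, 406.3, 134.6] ((0.5365810990333557, -0.052322689443826675), (0.10779806226491928, 0.021079840138554573), 85.80010223388672)
['-105:141', '-100:98', '-95:99', '-90:106', '-85:106', '-80:104', '-75:107', '-70:107', '-65:106', '-60:106', '-55:106', '-50:107', '-45:107', '-40:107', '-35:132', '-30:185', '-25:183', '-20:185', '-15:182', '-10:183', '-5:184', '0:184', '5:182', '10:183', '15:183', '20:0', '25:0', '30:0', '35:0', '40:0', '45:0', '50:0', '55:0', '60:0', '65:0', '70:0', '75:0', '80:0', '85:0', '90:0', '95:0', '100:0', '105:0']
side 0.9 [314.1, 199.3, 339.2, 259.1] ((0.5380690097808838, -0.011321328580379486), (0.19782105088233948, 0.025145091116428375), 86.7596664428711)
bar 0.69 [ 0.5386 -0.0236  0.054 ]
rod 0.8 [ 0.6581 -0.0326  0.269 ]
['-105:174', '-100:173', '-95:154', '-90:103', '-85:92', '-80:91', '-75:91', '-70:91', '-65:92', '-60:91', '-55:91', '-50:91', '-45:91', '-40:103', '-35:181', '-30:181', '-25:182', '-20:182', '-15:183', '-10:182', '-5:184', '0:183', '5:185', '10:184', '15:185', '20:186', '25:185', '30:186', '35:187', '40:187', '45:188', '50:188', '55:188', '60:189', '65:188', '70:189', '75:190', '80:189', '85:176', '90:105', '95:100', '100:118', '105:232']
```

```bash
python3 -c "
from bench import order
print(order.close_job())"
```

```text
the job is handed in; nothing more can be done
None
```

The job is handed in, with no verdict returned: the cover arm rests open, and the bar lies in the tester's channel about 2–3 mm off centre along its length by my measurement, with the robot clear.

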